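# Fetch the measuring cup from behind the bottles and set up the tamping place

## Robot

A 6-joint arm with a two-finger parallel gripper is mounted at the origin on the work surface. World frame = base frame: x ahead of the robot, y to its left, z up, the work surface at z = 0. Lengths are in mm, angles in rad, forces in N, time in s.
With the tool pointing down it reaches from about 300 to 850 mm from the base axis. Payload 4.2 kg.
Tool frame: the origin (TCP) lies at the very end of the fingers, on their centre line; the grasp point (between the pads) lies 19 mm behind it; z points along the fingers, y is the line along which they close (so a half turn about z gives the same grasp; the last joint's range is limited). The gripper opens to 91 mm and grips with 3 to 60 N. Pads are 32 mm wide; open, the fingers measure 118 mm over their backs; the gripper's body (76 mm by 178 mm) begins 60 mm behind the grasp point.
Start: joints at [-1.364, 0.32, 1.565, -0, 1.257, -0.02], TCP at [129.297, -560.291, 213.976] pointing down, gripper open.
Joint ranges: [-3.11, 3.11], [-0.84, 2.01], [0.21, 2.61], [-1.34, 4.49], [0.05, 2.63], [-2.56, 2.56]. Speed limits (rad/s): [2.57, 2.57, 3.14, 3.14, 3.14, 3.14].

## Interface

Orientations are given as a rotation vector (axis times angle).
In Python, from rig import r, viewer, order, read_time_s, read_joint_pos, read_qd, read_tau, read_position, read_ee_rot, read_ft_force, read_wrist_torque, read_gripper_width, read_finger_force gives the robot as it stands. Calls block until the motion is done:
- r.move_to(position, orientation): joint-space move of the TCP to a pose.
- r.move_straight(position, rotation=None, max_speed=150, max_force=None): straight line of the TCP; rotation=None keeps the orientation; max_speed is the mean speed in mm/s. With max_force (N) it stops when the force on the tool has changed by that much, and returns True; else False.
- r.set_joints(angles): joint-space move.
- r.move_gripper(opening, force=None): finger opening in mm; force is the grip in N (None keeps the last); returns when the fingers have stopped.
- r.hold(seconds).
- r.ik(position, orientation): joint angles nearest the present ones, or None.
- viewer.grab_frame(name): name is "scene" or "side" or "wrist"; returns a dict with "frame" (400x640x3 uint8, red, green, blue), "K" (3x3 intrinsics, pixels), "origin" and "attitude" of the camera in the world; the wrist camera has in their place "mount" (4x4, takes a point from camera to tool coordinates, whose origin is the TCP and whose axes are the flange's). Camera axes: x right, y down, z forward; pixel columns grow to the right and rows downward; lengths in mm; the calibration is good to about 2 mm. A picture is of the moment at which its call begins: read the wrist's pose just before it. There is no depth.
A pose or a line that the arm cannot do raises r.IKError and nothing moves.
- order.job_done(): hands the job in; it is judged then, once.
Readings, each from a call of its own:
- read_time_s(): time.
- read_joint_pos(): joint angles.
- read_qd(): joint speeds.
- read_tau(): joint torques, N m.
- read_position(): TCP position.
- read_ee_rot(): TCP orientation.
- read_ft_force(): force on the tool from outside, world axes, zero at the start.
- read_wrist_torque(): the same for the moment, N m.
- read_gripper_width(): finger opening in mm.
- read_finger_force(): force on a finger pad.
Only numpy, scipy, OpenCV 4.12 (cv2) and the standard library are available. Lean on these libraries where they do the work, as an engineer would, in place of code of your own. Each camera call takes 0.05 s, during which the arm holds its last target. There are 200 camera calls.

## Task

Get the tamping place ready: the copper measuring cup stands behind the two blue bottles, so first park both bottles in the metal tray, standing together, before you take the cup. Then set the cup down in the middle of the black rubber pad and stand the wooden tamper, foot down, in the cup. Put the bottles back in the middle of their own cork coasters (round bottle on the round one, square bottle on the square one), keeping them upright throughout, and leave the tin can where it stands.

Things in the scene. Friction and masses are not known exactly. Their poses are not given: they have to be found in the camera images.
- round_bottle: Cobalt-blue round glass bottle with a cork. Origin: centre of its underside, z up its axis. Body 56 mm diameter up to 95 mm, shoulder narrowing to a 26 mm diameter neck from 114 to 140 mm (thin lip on top), cork 22 mm diameter up to 155 mm. 340 g, may vary by 30 %. Neck can be gripped from above. Starts on the round coaster.
- square_bottle: Cobalt-blue square glass bottle with a cork. Origin: centre of its underside, z up. Body 56 x 56 mm (sides along its x and y) up to 74 mm, shoulder narrowing to a 28 mm diameter neck from 86 to 112 mm (thin lip on top), cork 24 mm diameter up to 125 mm. 320 g, may vary by 30 %. Neck can be gripped from above. Starts on the square coaster.
- cup: Open copper measuring cup, tinned inside. Origin: centre of its underside, z up. Outside diameter 56 mm at the foot, 62 mm at the rim, 58 mm high; wall 3, floor 4 mm. Flat handle 14 mm wide, 3 mm thick, along its own +x to 78 mm from the axis, 50 to 54 mm high. 160 g. Grip it across the body, along its y. Starts on a marble slab 10 mm high behind the bottles, handle roughly away from the robot.
- tamper: Pale boxwood tamper standing upright on its foot, 120 mm high. Origin: centre of the foot's underside, z up its axis. Foot 32 mm diameter to 32 mm, waist 20 mm diameter from 44 to 80 mm, round head 30 mm diameter from 94 to 112 mm. 90 g.
- tin: Plain steel tin can with a lid, 54 mm diameter, 68 mm high, standing on the table; not part of the job, to be left where it is. Origin: centre of its underside.
- round_coaster: Fixed round cork coaster, 68 mm diameter, 5 mm thick, on the marble slab (its underside is 10 mm above the table). Origin: centre of its underside.
- square_coaster: Fixed square cork coaster, 68 x 68 mm, 5 mm thick, on the marble slab (its underside is 10 mm above the table). Origin: centre of its underside; sides along its x and y. The two coasters are 96 mm apart between centres.
- tray: Fixed open metal parking tray, 190 mm along its x by 120 mm along its y, walls 18 mm high and 4 mm thick, floor about 4 mm thick. Origin: centre of its underside. The two bottles fit side by side along its x.
- pad: Fixed black rubber tamping pad, 110 x 110 mm, 8 mm thick. Origin: centre of its underside.
Not all that is in view belongs to the job. What is shaped like the cup but green is not meant. There is more than one size of the tray; the one meant has the size given above.

How it is judged:
By the outcome, as a careful person would: the job done as asked, in the order asked, and still so for the second after the job is handed in, with the robot touching nothing.
It also fails if it takes over 141 s, if anything falls off the work surface, if the arm or the gripper's body presses on something with over 40 N, if the wrist force passes 120 N, or if a joint passes its speed limit or range.

## Working session

There is one attempt and no reset: what is moved stays moved. The work goes in short steps, each a Python script; the robot and the scene stay as the last script left them, time stands still between calls to the robot, and variables do not carry over. Pictures are saved under pics/ and viewed, at most 14 in all, crops included, and the job is handed in when it is done.

```bash
ls; mkdir -p pics
cat > h.py <<'E'
from rig import *
import numpy as np, cv2
from scipy.spatial.transform import Rotation as R
def cam(name):
    if name=='wrist':
        p=np.array(read_position()); o=R.from_rotvec(read_ee_rot()).as_matrix()
    f=viewer.grab_frame(name); K=np.array(f['K'])
    if name=='wrist':
        T=np.eye(4);T[:3,:3]=o;T[:3,3]=p; M=T@np.array(f['mount']); A=M[:3,:3];C=M[:3,3]
    else:
        A=np.array(f['attitude'],float); C=np.array(f['origin'],float)
        if A.shape!=(3,3): A=R.from_rotvec(A.ravel()).as_matrix()
    return np.array(f['frame']),K,A,C
def px2(K,A,C,uv,z):
    d=A@np.linalg.inv(K)@np.array([uv[0],uv[1],1.]); return C+d*(z-C[2])/d[2]
def proj(K,A,C,P):
    q=K@(A.T@(np.array(P,float)-C)); return q[:2]/q[2]
def save(n,im): cv2.imwrite('pics/'+n+'.png',im[:,:,::-1])
E
python3 - <<'E'
from h import *
for n in ['scene','side','wrist']:
    im,K,A,C=cam(n); save(n+'0',im); print(n,K.tolist(),A.round(3).tolist(),C.round(1)); np.savez(n+'0.npz',im=im,K=K,A=A,C=C)
print(read_ee_rot(),read_time_s())
E
```

```text
pics
scene [[420.00032468340856, 0.0, 318.17230167438873], [0.0, 420.00032468340856, 197.8539927357124], [0.0, 0.0, 1.0]] [[-0.452, 0.664, -0.595], [0.892, 0.349, -0.288], [0.016, -0.661, -0.75]] [1069.1  367.7  788. ]
side [[422.0120062887553, 0.0, 322.7309140407639], [0.0, 422.0120062887553, 202.51330828870718], [0.0, 0.0, 1.0]] [[0.987, -0.064, 0.148], [-0.159, -0.529, 0.833], [0.025, -0.846, -0.532]] [ 314.7 -831.3  617.5]
wrist [[297.712099617469, 0.0, 322.62812108379154], [0.0, 297.712099617469, 201.60029112900352], [0.0, 0.0, 1.0]] [[0.225, -0.941, -0.252], [-0.974, -0.217, -0.057], [-0.001, 0.259, -0.966]] [ 201.3 -543.4  383.5]
[-3.12013429e+00 -3.55406198e-01  1.76926402e-04] 0.15
```

View pics/scene0.png

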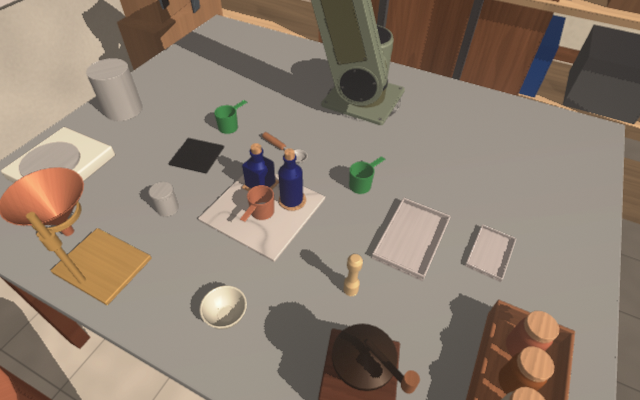

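View pics/side0.png

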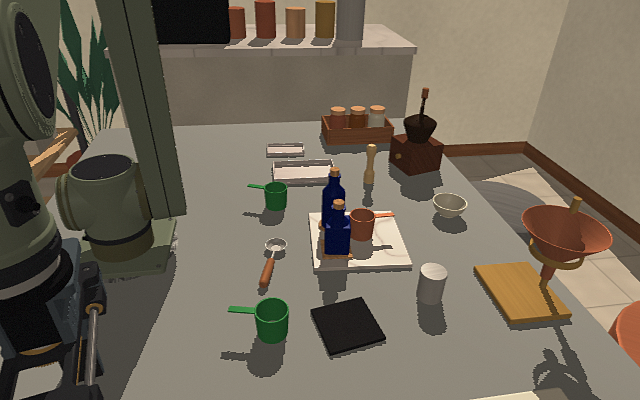

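The scene view shows the round bottle (cork 290,155), the square bottle (cork 257,149), the copper cup (261,203), the pad (197,155), the tin (165,200) and the tamper (353,275).

- **Trays:** there is a large one at (411,237) and a small one at (491,251). I'll check their sizes.
- **Cups:** the green cups at (227,119) and (361,178) are decoys. The copper one at (261,203) on the slab is meant.

Run:
```python
from h import *
D={n:np.load(n+'0.npz') for n in ['scene','side']}
def tri(us,uv):
    ls=[]
    for n,u in (('scene',us),('side',uv)):
        d=D[n]; v=d['A']@np.linalg.inv(d['K'])@[u[0],u[1],1]; ls.append((d['C'],v/np.linalg.norm(v)))
    M=sum(np.eye(3)-np.outer(v,v) for c,v in ls); b=sum((np.eye(3)-np.outer(v,v))@c for c,v in ls)
    return np.linalg.solve(M,b).round(0)
print('round',tri((290,152),(335,169)),'sq',tri((257,147),(339,203)))
print('tamper top',tri((354.5,259),(371,148)))
d=D['scene'];k=(d['K'],d['A'],d['C'])
print('round',px2(*k,(290,153),170).round(),'sq',px2(*k,(257,147.5),140).round(),'cup',px2(*k,(261,194),68).round(),'tamper',px2(*k,(352,290),0).round(),'tin',px2(*k,(163,189),68).round())
for nm,cs,z in (('bigtray',[(409,200),(450,211),(417,275),(373,240)],18),('small',[(480,226),(515,236),(505,277),(466,253)],10),('pad',[(187,139),(224,148),(207,171),(170,158)],8),('slab',[(254,168),(324,204),(276,253),(201,214)],10)):
    P=np.array([px2(*k,c,z)[:2] for c in cs]); print(nm,P.round().tolist(),P.mean(0).round(),[round(np.linalg.norm(P[i]-P[i-1])) for i in range(4)])
a=d['im'][190:290,360:520]; b=d['im'][130:230,180:340]
save('crop',np.vstack([cv2.resize(a,None,fx=3,fy=3,interpolation=2),cv2.resize(b,None,fx=3,fy=3,interpolation=2)])[:600])
```

```text
round [490.  15. 168.] sq [481. -80. 136.]
tamper top [639. 238. 110.]
round [492.  18. 170.] sq [483. -75. 140.] cup [548. -31.  68.] tamper [641. 244.   0.] tin [ 640. -239.   68.]
bigtray [[361.0, 271.0], [349.0, 370.0], [555.0, 355.0], [514.0, 238.0]] [445. 309.] [156, 99, 207, 124]
small [[354.0, 445.0], [346.0, 524.0], [467.0, 524.0], [445.0, 434.0]] [403. 482.] [92, 79, 122, 92]
pad [[425.0, -357.0], [408.0, -244.0], [502.0, -231.0], [508.0, -348.0]] [ 461. -295.] [83, 114, 95, 117]
slab [[437.0, -128.0], [463.0, 90.0], [640.0, 59.0], [627.0, -155.0]] [542. -33.] [192, 220, 180, 215]
```

View pics/crop.png

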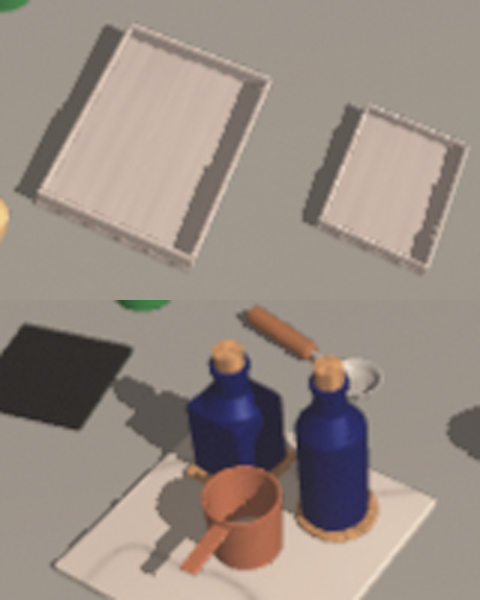

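The crop shows the large tray with corners at scene pixels (405,199), (450,216), (423,279) and (373,255). That is roughly 190x120 mm, so it is the one meant. The small tray measures about 120x80 mm. The cup on the slab is copper, with its handle pointing away from the robot. Next I'll look from close by.

```bash
cat >> h.py <<'E'
def rot(th): return (R.from_euler('z',th)*R.from_euler('x',np.pi)).as_rotvec()
E
python3 - <<'E'
from h import *
d=np.load('scene0.npz');k=(d['K'],d['A'],d['C'])
P=np.array([px2(*k,c,18)[:2] for c in [(404.7,199),(450,216.3),(423.3,279.3),(373.3,255.3)]]);print(P.round().tolist(),P.mean(0).round(),[round(np.linalg.norm(P[i]-P[i-1])) for i in range(4)])
ims=[]
for n,p in (('wpad',(455,-290,330)),('wslab',(490,-30,360)),('wtray',(500,270,330))):
    r.move_to(p,rot(0)); im,K,A,C=cam('wrist'); np.savez(n+'.npz',im=im,K=K,A=A,C=C); ims.append(im); print(n,read_time_s(),read_joint_pos())
save('w12',cv2.resize(np.vstack(ims[1:]),(800,600)) if 0 else np.vstack(ims[1:])[:, :][100:700])
E
```

```text
[[363.0, 261.0], [365.0, 374.0], [559.0, 370.0], [552.0, 254.0]] [460. 315.] [189, 113, 194, 116]
wpad 1.8167 [-5.90221482e-01  2.13356573e-01  1.42538223e+00 -3.60353775e-04
  1.50365135e+00  9.81823763e-01]
wslab 2.9 [-8.66694486e-02  1.26288336e-01  1.46089803e+00 -6.51950440e-04
  1.55488277e+00  1.48585019e+00]
wtray 4.1083 [ 4.72582345e-01  2.60793502e-01  1.36024037e+00 -6.48602673e-04
  1.52016780e+00  2.04539636e+00]
```

View pics/w12.png

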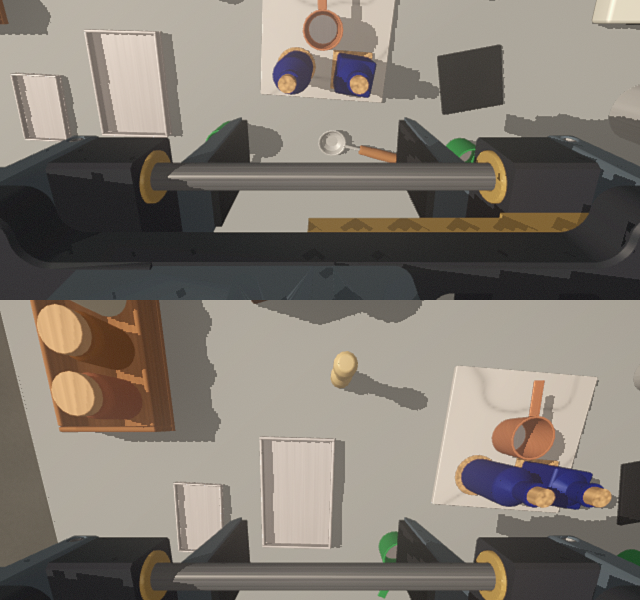

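The wrist views show:

- **Over the slab:** round cork (288,183), square cork (359,185), cup rim (323,130) with its handle up (+x), and the pad (471,178).
- **Over the tray:** tray corners (261,138), (335,138), (331,248) and (264,246), and the tamper head (344,62).

I'll turn these into positions.

Run:
```python
from h import *
ld=lambda n:np.load(n+'.npz')
def k(d): return d['K'],d['A'],d['C']
s=ld('wslab');t=ld('wtray');p=ld('wpad')
def blob(im,lo,hi,box):
    h=cv2.cvtColor(im,cv2.COLOR_RGB2HSV);m=cv2.inRange(h,lo,hi);q=np.zeros_like(m);a,b,c,e=box;q[b:e,a:c]=m[b:e,a:c]
    cs,_=cv2.findContours(q,0,1);return max(cs,key=cv2.contourArea)
for n,box,z in (('round',(270,165,310,200),170),('square',(342,165,380,205),140)):
    c=blob(s['im'],(8,90,90),(22,255,255),box);(u,v),rad=cv2.minEnclosingCircle(c);print(n,(u,v,rad),px2(*k(s),(u,v),z-7).round(1))
c=blob(s['im'],(0,100,50),(10,255,255),(280,100,370,160));print('cup bbox',cv2.boundingRect(c))
print('cup',px2(*k(s),(323,130),68).round(1))
P=np.array([px2(*k(t),q,18)[:2] for q in [(261,138),(335,138),(331,248),(264,246)]]);print('trayT',P.round().tolist(),P.mean(0))
P=np.array([px2(*k(s),q,18)[:2] for q in [(86,131),(158,133),(168,236),(101,235)]]);print('trayS',P.round().tolist(),P.mean(0))
h=cv2.cvtColor(p['im'],cv2.COLOR_RGB2HSV);m=cv2.inRange(h,(0,0,0),(180,255,55));m[235:]=0
cs,_=cv2.findContours(m,0,1)
for c in cs:
    if cv2.contourArea(c)>1500:
        b=cv2.boxPoints(cv2.minAreaRect(c));Q=np.array([px2(*k(p),q,8)[:2] for q in b]);print('pad?',b.round().tolist(),Q.round().tolist(),Q.mean(0).round(1))
Q=np.array([px2(*k(s),q,8)[:2] for q in [(437,155),(501,145),(504,202),(446,214)]]);print('padS',Q.round().tolist(),Q.mean(0).round(1))
print('tamper',px2(*k(t),(345,62),110),'slab corners',[px2(*k(s),q,10).round().tolist() for q in [(262,193),(383,201)]])
u=blob(t['im'],(10,40,100),(30,255,255),(310,30,370,110));print('tb',cv2.boundingRect(u))
```

```text
round (286.75, 183.125, 9.291393280029297) [489.6  14.1 163. ]
square (358.9545593261719, 184.0, 9.47264575958252) [482.2 -80.4 133. ]
cup bbox (304, 103, 38, 47)
cup [552.  -31.7  68. ]
trayT [[550.0, 366.0], [550.0, 249.0], [361.0, 254.0], [365.0, 371.0]] [456.57878836 310.26943406]
trayS [[550.0, 365.0], [546.0, 245.0], [362.0, 253.0], [364.0, 376.0]] [455.32682235 309.50926065]
padS [[508.0, -231.0], [525.0, -340.0], [423.0, -361.0], [400.0, -258.0]] [ 463.9 -297.1]
tamper [644.26115626 241.57984571 110.        ] slab corners [[441.0, 78.0, 10.0], [425.0, -140.0, 10.0]]
tb (330, 51, 28, 38)
```

```bash
cat >> h.py <<'E'
UP=290.
def pick(xy,z,th,op,force=40,up=UP):
    o=rot(th); r.move_gripper(op); r.move_to((xy[0],xy[1],up),o)
    hit=r.move_straight((xy[0],xy[1],z),max_speed=120,max_force=12)
    if hit: print('HIT descending',read_position(),read_ft_force()); return False
    r.move_gripper(0,force); w=read_gripper_width()
    print('gripped',round(w,1),'pos',np.round(read_position(),1),'t',read_time_s())
    r.move_straight((xy[0],xy[1],up),max_speed=120)
    print('lifted w',round(read_gripper_width(),1),np.round(read_ft_force(),1)); return True
def place(xy,z,th,op,up=UP,rel=True):
    o=rot(th); r.move_straight((xy[0],xy[1],up),rotation=o,max_speed=220)
    r.move_straight((xy[0],xy[1],z+12),max_speed=150)
    hit=r.move_straight((xy[0],xy[1],z-4),max_speed=25,max_force=4)
    print('placed hit',hit,np.round(read_position(),1),'expected z',z,'w',round(read_gripper_width(),1))
    r.move_gripper(op); r.move_straight((xy[0],xy[1],up),max_speed=150); print('t',read_time_s())
E
python3 - <<'E'
from h import *
if pick((489.6,14.1),132,-.075,60): place((499,309),121,-.027,55)
im,K,A,C=cam('wrist'); save('park1',im); np.savez('park1.npz',im=im,K=K,A=A,C=C)
E
```

```text
gripped 25.0 pos [489.6  14.  132.1] t 7.875
lifted w 24.8 [-0.8  0.3 -3.9]
placed hit True [498.9 308.8 121. ] expected z 121 w 25.0
t 14.4583
```

View pics/park1.png

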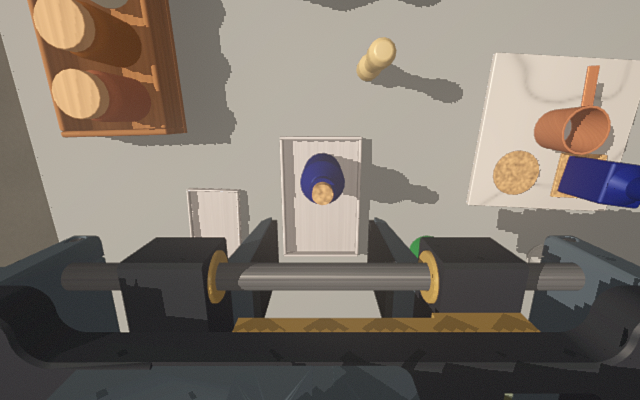

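The round bottle stands upright in the tray (cork 322,193). Next is the square bottle, and then a look at the bare slab.

Run:
```python
from h import *
if pick((482.2,-80.4),104,-.075,60): place((413.5,311),93,-.027,55)
im,K,A,C=cam('wrist'); a=im
r.move_to((470,-40,330),rot(0)); im,K,A,C=cam('wrist'); np.savez('wslab2.npz',im=im,K=K,A=A,C=C)
save('slab2',np.vstack([a[80:260],im[:300]]))
```

```text
gripped 27.2 pos [482.2 -80.3 104.1] t 18.575
lifted w 27.1 [ 0.2  0.8 -2.5]
placed hit True [413.5 311.3  92.9] expected z 93 w 27.2
t 26.2
```

View pics/slab2.png

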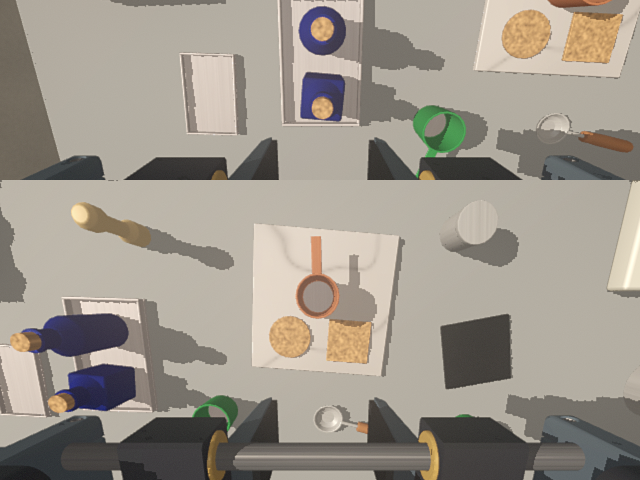

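Both bottles stand upright in the tray (corks 322,109 and 322,187 in the first frame). The slab view shows the cup rim at (317,117), the coasters at (290,157) and (349,162), and the pad at (476,171). I'll measure these and then move the cup.

Run:
```python
from h import *
s=np.load('wslab2.npz');k=(s['K'],s['A'],s['C']);im=s['im'];h=cv2.cvtColor(im,cv2.COLOR_RGB2HSV)
def big(lo,hi,box):
    m=cv2.inRange(h,lo,hi);q=np.zeros_like(m);a,b,c,e=box;q[b:e,a:c]=m[b:e,a:c]
    q=cv2.morphologyEx(q,cv2.MORPH_CLOSE,np.ones((5,5)));return max(cv2.findContours(q,0,1)[0],key=cv2.contourArea)
w=lambda uv,z:px2(*k,uv,z)[:2].round(1)
c=big((12,70,90),(25,255,255),(262,132,318,185));e=cv2.fitEllipse(c);print('roundC',e,w(e[0],15))
c=big((12,70,90),(25,255,255),(322,132,378,190));b=cv2.boxPoints(cv2.minAreaRect(c));P=np.array([w(q,15) for q in b]);print('sqC',P.tolist(),P.mean(0))
c=big((0,90,40),(11,255,255),(285,50,350,142));print('cup',cv2.boundingRect(c))
body=c[c[:,0,1]>100];e=cv2.fitEllipse(body);print('rim',e,w(e[0],68))
for y in (65,75,85):
    m=cv2.inRange(h[y],(0,90,40),(11,255,255)).ravel();x=np.flatnonzero(m[285:350])+285;print('handle',y,x.mean(),w((x.mean(),y),64))
c=big((0,0,0),(180,255,60),(430,120,530,220));b=cv2.boxPoints(cv2.minAreaRect(c));P=np.array([w(q,8) for q in b]);print('pad',P.tolist(),P.mean(0))
```

```text
roundC ((289.40728759765625, 156.39248657226562), (40.0780029296875, 41.326560974121094), 133.5482177734375) [489.8  15. ]
sqC [[450.4, -43.6], [518.4, -48.8], [513.1, -116.7], [444.8, -114.1]] [481.675 -80.8  ]
cup (296, 56, 44, 83)
rim ((317.11102294921875, 115.4684066772461), (42.65882110595703, 44.28202819824219), 171.71900939941406) [552.5 -31.2]Traceback (most recent call last):
  File "<stdin>", line 12, in <module>
cv2.error: OpenCV(4.12.0) /io/opencv/modules/core/src/arithm.cpp:2051: error: (-209:Sizes of input arguments do not match) The lower boundary is neither an array of the same size and same type as src, nor a scalar in function 'inRange'
```

Run:
```python
from h import *
s=np.load('wslab2.npz');k=(s['K'],s['A'],s['C']);im=s['im'];h=cv2.cvtColor(im,cv2.COLOR_RGB2HSV)
w=lambda uv,z:px2(*k,uv,z)[:2].round(1)
m=cv2.inRange(h,(0,90,40),(11,255,255))
H=[]
for y in (62,72,82):
    x=np.flatnonzero(m[y,300:335])+300;H.append(w((x.mean(),y),64));print('handle',y,x.mean(),H[-1])
q=cv2.inRange(h,(0,0,0),(180,255,60));q[:120]=0;q[220:]=0;q[:,:430]=0;q[:,530:]=0
c=max(cv2.findContours(q,0,1)[0],key=cv2.contourArea);b=cv2.boxPoints(cv2.minAreaRect(c));P=np.array([w(t,8) for t in b]);print('pad',P.tolist(),P.mean(0))
pd=P.mean(0); assert np.hypot(*(pd-[462,-296]))<10
v=H[0]-np.array([552.5,-31.2]);th=np.arctan2(v[1],v[0]);print('th',th); assert abs(th)<.4
if pick((552.5,-31.2),27,th,91,25,250): place(pd,25,th,91,250)
r.move_to((pd[0]-15,pd[1],330),rot(0))
im,K,A,C=cam('wrist'); np.savez('wpad2.npz',im=im,K=K,A=A,C=C); save('pad2',im)
```

```text
handle 62 315.77777777777777 [621.8 -29.6]
handle 72 316.0 [609.3 -29.8]
handle 82 316.0 [596.6 -29.8]
pad [[408.0, -284.8], [408.0, -284.8], [408.0, -284.8], [408.0, -284.8]] [ 408.  -284.8]Traceback (most recent call last):
  File "<stdin>", line 10, in <module>
AssertionError
```

Run:
```python
from h import *
def pad(f):
    s=np.load(f);k=(s['K'],s['A'],s['C']);g=cv2.cvtColor(s['im'],cv2.COLOR_RGB2GRAY)[125:215,432:520]
    print(g[45,44]);_,q=cv2.threshold(g,0,255,cv2.THRESH_BINARY_INV+cv2.THRESH_OTSU)
    c=max(cv2.findContours(q,0,1)[0],key=cv2.contourArea);b=cv2.boxPoints(cv2.minAreaRect(c))+[432,125]
    P=np.array([px2(*k,t,8)[:2] for t in b]);print(P.round().tolist(),P.mean(0));return P.mean(0)
pd=pad('wslab2.npz'); assert np.hypot(*(pd-[462,-296]))<10
th=.023
if pick((552.5,-31.2),27,th,91,25,250): place(pd,25,th,91,250)
r.move_to((pd[0]-15,pd[1],330),rot(0))
im,K,A,C=cam('wrist'); np.savez('wpad2.npz',im=im,K=K,A=A,C=C); save('pad2',im)
```

```text
65
[[506.0, -221.0], [527.0, -340.0], [421.0, -376.0], [398.0, -250.0]] [ 463.29392562 -296.91917958]
gripped 61.9 pos [552.5 -31.1  27.1] t 31.4583
lifted w 61.6 [-0.7  0.5 -1.7]
placed hit True [ 463.3 -296.9   25.1] expected z 25 w 61.6
t 39.2417
```

View pics/pad2.png

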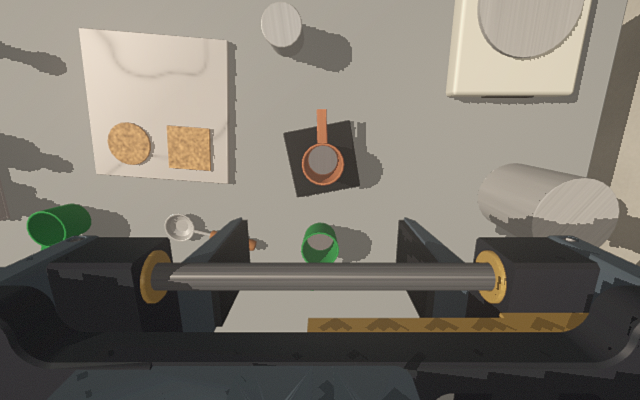

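The cup stands on the pad (rim 322,164; pad corners about 284,131, 351,121, 360,186 and 296,197). I'll check the centring numerically, then look at the tamper from close by.

Run:
```python
from h import *
s=np.load('wpad2.npz');k=(s['K'],s['A'],s['C']);im=s['im'];h=cv2.cvtColor(im,cv2.COLOR_RGB2HSV)
P=np.array([px2(*k,t,8)[:2] for t in [(284,131),(351.5,121),(360,187),(296,197)]]);print('pad',P.round(1).tolist(),P.mean(0).round(1))
m=cv2.inRange(h,(0,90,40),(11,255,255));m[:143]=0;m[190:]=0;m[:,:295]=0;m[:,350:]=0
c=max(cv2.findContours(m,0,1)[0],key=cv2.contourArea);c=c[c[:,0,1]>147];e=cv2.fitEllipse(c);print('cup rim',e,px2(*k,e[0],66).round(1))
r.move_to((625,241,300),rot(0));im,K,A,C=cam('wrist');np.savez('tam.npz',im=im,K=K,A=A,C=C);save('tam',im[0:260])
h=cv2.cvtColor(im,cv2.COLOR_RGB2HSV);m=cv2.inRange(h,(10,60,100),(28,255,255));m[240:]=0
for c in cv2.findContours(m,0,1)[0]:
    if cv2.contourArea(c)>300: print(cv2.boundingRect(c),cv2.contourArea(c))
print(proj(K,A,C,(644,241.5,103)),proj(K,A,C,(641,242,0)))
```

```text
pad [[508.5, -234.9], [524.0, -343.4], [416.2, -360.4], [398.8, -251.7]] [ 461.9 -297.6]
cup rim ((322.3281555175781, 163.8090362548828), (41.95024108886719, 42.28532028198242), 120.2953109741211) [ 463.3 -296.7   66. ]
(310, 150, 24, 33) 583.0
(199, 41, 68, 45) 1203.0
(0, 39, 159, 182) 19479.0
(610, 0, 30, 70) 1424.5
[321.32234829 168.01254308] [321.24178361 160.15649276]
```

View pics/tam.png

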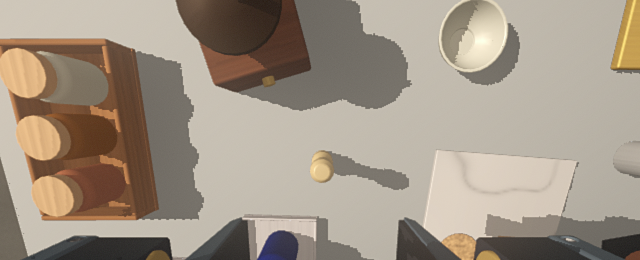

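The tamper's head is at (322,171) and its foot at about (321,160), which puts it at (641,241). The cup is within 2 mm of the pad's middle.

Run:
```python
from h import *
if pick((641,241),84,0,60,20): place((463.3,-296.8),96,0,55)
r.move_to((450,-297,330),rot(0))
im,K,A,C=cam('wrist');save('tam2',im[60:260,200:440].repeat(3,0).repeat(3,1))
```

```text
gripped 29.4 pos [641.1 241.   84.1] t 45.15
lifted w 29.1 [ 0.3 -0.7 -0.6]
placed hit True [ 463.3 -296.8   95.9] expected z 96 w 29.1
t 53.65
```

View pics/tam2.png

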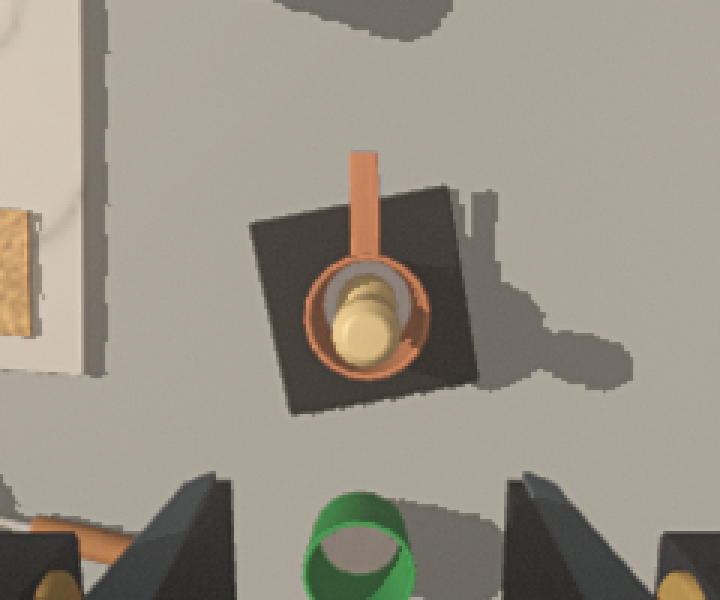

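The tamper stands in the cup, which is centred on the pad. Now I'll return the bottles.

Run:
```python
from h import *
if pick((498.9,308.8),121.5,-.027,55): place((489.8,14.8),132,-.075,50)
if pick((413.5,311.2),93.5,-.027,55): place((481.9,-80.7),104,-.075,50)
r.move_to((470,-40,360),rot(0))
im,K,A,C=cam('wrist');np.savez('fin.npz',im=im,K=K,A=A,C=C)
a=cv2.resize(im[100:300,200:420],(660,600)); save('fin',a)
for n in('scene','side'):
    f,*_=cam(n);save('end_'+n,f)
k=(K,A,C)
for n,p,R_ in(('round',(489.8,15),34),('sq',(481.7,-80.8),34)):
    print(n,[proj(*k,(p[0]+dx,p[1]+dy,15)).round().tolist() for dx,dy in((34,0),(-34,0),(0,34),(0,-34))],proj(*k,(*p,170 if n=='round' else 140)).round(1))
print(read_time_s())
```

```text
gripped 25.0 pos [499.  308.8 121.6] t 58.5167
lifted w 25.3 [-0.1  0.2 -3.6]
placed hit True [489.9  14.8 132.6] expected z 132 w 25.2
t 64.9583
gripped 27.1 pos [413.5 311.2  93.6] t 68.7583
lifted w 26.9 [-0.1  0.1 -2.3]
placed hit True [481.9 -80.7 104.4] expected z 104 w 27.0
t 76.25
round [[290.0, 134.0], [291.0, 174.0], [271.0, 155.0], [311.0, 155.0]] [277.8 168. ]
sq [[347.0, 139.0], [346.0, 179.0], [327.0, 159.0], [366.0, 159.0]] [353.8 170.8]
76.825
```

View pics/fin.png

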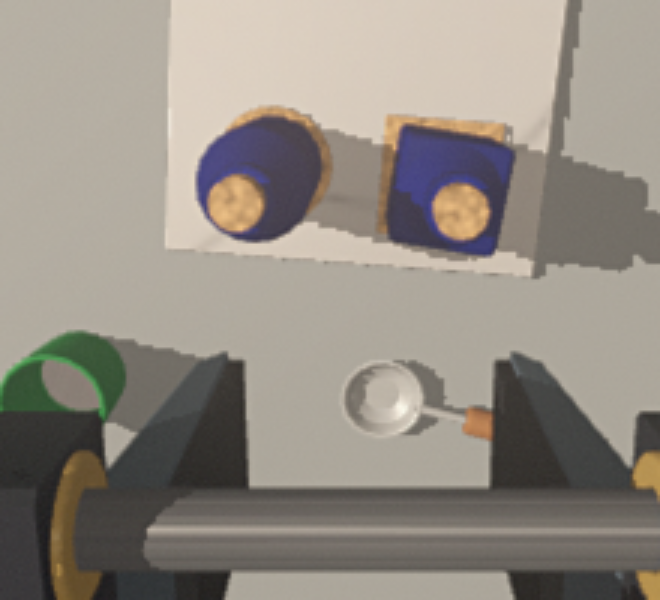

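View pics/end_scene.png

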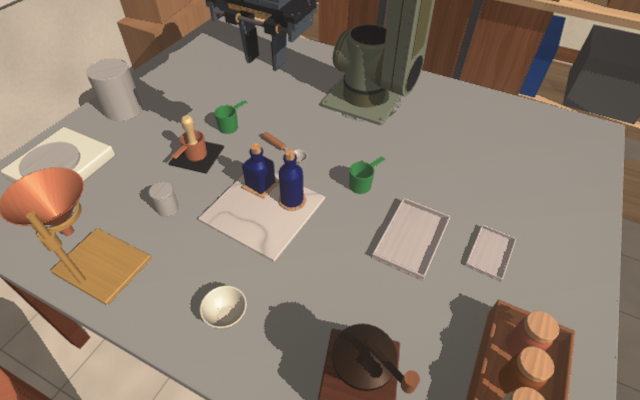

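Both corks are within a pixel of where they should be over the coaster centres: (278.7,168) against (277.8,168), and (353.7,170.3) against (353.8,170.8). The tin is unmoved at (165,200), and the tamper stands in the cup on the pad. I'm handing the job in.

```bash
python3 -c "
from h import *
print(order.job_done())"
```

```text
the job is handed in; nothing more can be done
None
```

I handed the job in at about 77 s of the 141 s allowed: the cup is on the pad with the tamper standing in it, both bottles are back upright on their own coasters, and the tin can was left where it stood.

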